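# Set out the label plate over the end of the ledge

## Robot

A 6-joint arm with a two-finger parallel gripper is mounted at the origin on a cart in front of the work surface, level with it; the furniture and walls round the work are solid. World frame = base frame: x ahead of the robot, y to its left, z up, the work surface at z = 0. Lengths are in mm, angles in rad, forces in N, time in s.
With the tool pointing down it reaches from about 275 to 750 mm from the base axis. Payload 10.2 kg.
Tool frame: the origin (TCP) lies midway between the tips of the shut fingers; the grasp point (between the pads) lies 19 mm behind it; z points along the fingers, y is the line along which they close (so a half turn about z gives the same grasp; the last joint's range is limited). The gripper opens to 88 mm and grips with 3 to 60 N. Pads are 18 mm wide; open, the fingers measure 123 mm over their backs; the gripper's body (75 mm by 187 mm) begins 45 mm behind the grasp point.
Start: joints at [0.945, 0.313, 1.498, -0, 1.331, -0.223], TCP at [205.811, 482.984, 238.72] pointing down, gripper open.
Joint ranges: [-2.94, 2.94], [-0.97, 2.17], [0.19, 2.56], [-1.23, 4.37], [0.02, 3.11], [-2.88, 2.88]. Speed limits (rad/s): [2.39, 2.39, 3.01, 3.14, 3.14, 3.14].

## Interface

Orientations are given as a rotation vector (axis times angle).
In Python, from rig import bot gives the robot as it stands.
- The arm moves only by the tool servo_tool, never from a script. Its argument "rows" is a list that holds one entry, the list of rows, each a list of 7 numbers: the shift along the tool's x, y, z in cm, then the turn, a rotation vector about the tool's x, y, z in rad, then the finger opening in cm, from 0 to 8.81. A call has 1 to 20 rows; each row is the pose to reach, as a shift and turn from the pose commanded when the call began, along the tool's axes at that moment; what a row does not reach only later rows make up. A row lasts 1/10 s, in which the tool goes at most 50 mm and 8.59 degrees, less where a joint would pass 70% of its speed; a pose out of reach is approached as far as the arm can. A call with a gripper value outside its range is refused whole. The fingers move at their own pace and stop on an object; "grip_force" is the grip in N (left out, the last holds). Time passes only in rows, so rows that repeat a pose let the fingers close. It gives the time, the measured TCP pose, the force, the opening and the grip force at its end, in the units of the state.
- bot.get_state(): the state, without advancing time (a new reading comes with each control period).
- bot.grab_frame(name): name is "side" or "top"; returns a dict with "color" (384x512x3 uint8, red, green, blue), "fx", "fy", "cx", "cy" (pixels), "R" (3x3) and "t" (3): a world point X has camera coordinates R X + t. Camera axes: x right, y down, z forward; pixel columns grow to the right and rows downward; lengths in mm; the calibration is good to about 2 mm. A picture is of the moment at which its call begins. There is no depth.
- bot.sign_off(): hands the job in; it is judged then, once.
The state is a dict: "t": time; "q": joint angles; "joint_velocities": joint speeds; "effort": joint torques, N m; "eef_pos": TCP position; "tcp_rot": TCP orientation; "contact_force": force on the tool from outside, world axes, zero at the start; "ft_torque": the same for the moment, N m; "grip_width": finger opening in mm; "gripper_force": force on a finger pad.
Only numpy, scipy, OpenCV 4.12 (cv2) and the standard library are available. Lean on these libraries where they do the work, as an engineer would, in place of code of your own. Each camera call takes 0.05 s, during which the arm holds its last target. There are 200 camera calls.

## Task

Two bare metal plates lie on the raised ledge: with your fingertips push the longer one, which has a hole near each corner, back until its long side lies against the low fence, and along the fence toward the end of the ledge it already lies nearer, until about 30 mm (a quarter of its length) sticks out past that end, so that its edge and end holes show. Only push it: do not lift it, tip it or let it fall. Leave the shorter plain plate and the other things where they are, and take your hand away at the end.

Things in the scene. Friction and masses are not known exactly. Their poses are not given: they have to be found in the camera images.
- setout_ledge: Fixed dark steel ledge on two feet, 130 mm deep (x), 420 mm long (y). Origin: centre of its underside, on the bench. Level top 50 mm above it, from y = -210 to +210 mm, both ends open. A fence strip 12 mm high stands along the far side, its near face at x = +50 mm, filling x +50 to +65 mm over the whole length. Yaw within 15 degrees; its +x points away from the robot.
- label_plate: Plate to push: loose bare aluminium, 60 mm (x) by 120 mm (y), 6 mm thick, 0.08 to 0.17 kg, a 10 mm hole near each corner (48 mm along y, 18 mm along x from the centre). Origin: centre of its underside. Starts flat and wholly on the ledge, in its left or right half, askew by up to 12 degrees, its middle 18 to 28 mm short of lying against the fence.
- plain_blank: Leave alone: shorter loose aluminium plate without holes, 60 mm (its x) by 80 mm (its y), 6 mm thick, lying flat in the other half of the ledge. Origin: centre of its underside. Between the two plates at least 95 mm of the ledge is free at the start.
- v_block: Leave alone: ground steel V-block 45x40x34 mm on the bench behind the ledge. Origin: centre of its underside.
- test_ring: Leave alone: metal ring 36 mm across, 16 mm high, on the bench in front of the ledge. Origin: centre of its underside.
- gauge_block: Leave alone: small steel gauge block 35x30x9 mm on the bench beyond the left end of the ledge. Origin: centre of its underside.
There are look-alikes about, which are no part of the job. Leave any black or pink look-alike of the label_plate alone.

How it is judged (in metres and radians):
At the end, for the whole second after the job is handed in: The plate with holes lies flat and still on the ledge, its long side along the fence (parallel within 4 degrees, its centre no more than 7 mm farther from the fence than when touching it), and sticks out 18 to 42 mm past the end of the ledge nearer which it started ((y of label_plate in the frame of setout_ledge between 0.168 and 0.192 m or y of label_plate in the frame of setout_ledge between -0.192 and -0.168 m) and x of label_plate in the frame of setout_ledge between 0.013 and 0.024 m and angle between the y axis of label_plate and the y axis of setout_ledge, either way round below 0.07 rad and z of label_plate in the frame of setout_ledge between 0.047 and 0.053 m and angle between label_plate's own z axis and vertical below 0.05 rad and linear speed of label_plate below 0.01 m/s).
It fails at once if the plate with holes is lifted off the ledge (z of label_plate in the frame of setout_ledge above 0.056 m).
It fails at once if the plate with holes is tipped or falls (angle between label_plate's own z axis and vertical above 0.2 rad or height (world z) of label_plate below 0.035 m).
It fails at once if the plate with holes is pushed across to the other half of the ledge (distance of label_plate from where it was at the start of the episode above 0.15 m).
It fails at once if the plain plate is moved by more than 8 mm (distance of plain_blank from where it was at the start of the episode above 0.008 m).
It fails at once if the V-block, the ring or the gauge block is moved by more than 10 mm (distance of any of v_block, test_ring, gauge_block from where it was at the start of the episode above 0.01 m).
It also fails if it takes over 51 s, if anything falls off the work surface, if the arm or the gripper's body presses on something with over 40 N, if the wrist force passes 120 N, or if a joint passes its speed limit or range.

## Working session

There is one attempt and no reset: what is moved stays moved. The work goes in short steps, Python scripts to look and compute and a tool call to move; the robot and the scene stay as the last step left them, time stands still between calls to the robot, and variables do not carry over. Pictures are saved under pics/ and viewed, at most 10 in all, crops included, and the job is handed in when it is done.

Besides the shell and the picture viewer there is one more tool, called after ">>>" by a JSON object that holds its "op" and its "data". servo_tool: Moves the arm, as the interface text tells. Its arguments: {"type":"object","properties":{"rows":{"type":"array"},"grip_force":{"type":"number"}},"required":["rows"]}

```bash
mkdir -p pics; python3 - <<'E'
from rig import bot
import cv2,pickle
for n in("top","side"):
    f=bot.grab_frame(n); pickle.dump(f,open(f"{n}0.pkl","wb"))
    cv2.imwrite(f"pics/{n}0.png",cv2.cvtColor(f["color"],cv2.COLOR_RGB2BGR))
    print(n,f["fx"],f["cx"],f["cy"],f["R"],f["t"])
s=bot.get_state();print(s["t"],s["eef_pos"],s["tcp_rot"],s["grip_width"])
E
```

```text
top 395.8725455205388 258.16240378004824 192.57253058370654 [[-3.00341792e-02 -9.99546699e-01 -2.08460782e-03]
 [-9.96585808e-01  3.01055463e-02 -7.68790135e-02]
 [ 7.69069224e-02 -2.31507497e-04 -9.97038250e-01]] [ 229.12017767  511.13374684 1292.30513413]
side 349.5734799419182 249.51820524311427 186.43638287485058 [[ 0.99828086 -0.05604905  0.01714165]
 [-0.02291158 -0.64236106 -0.76605961]
 [ 0.05394804  0.76434991 -0.64254092]] [-502.93149222  216.9348814   800.89902775]
0.1 [205.69029904 482.79737512 238.24338035] [-6.28360932e-01 -3.07766474e+00  1.56804943e-03] 88.03541902441275
```

View pics/top0.png

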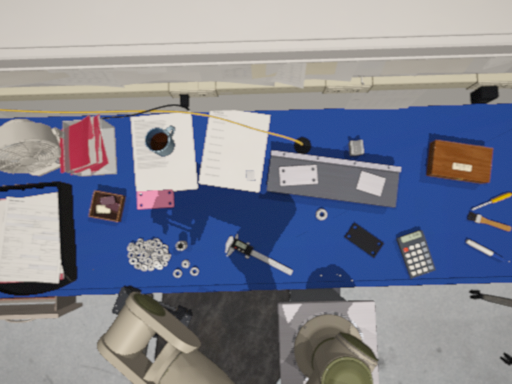

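View pics/side0.png

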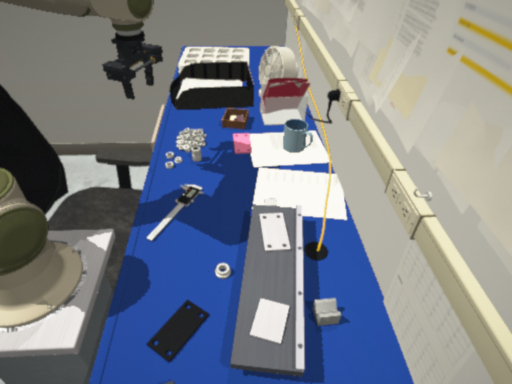

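Top view: the ledge spans about (270,155)–(400,205). On it, the plate with holes is at (298,175), in the left (+y) half, and the plain blank is at (371,183). The look-alikes are pink at (155,199) and black at (364,239). The bare aluminium plate with four corner holes on the ledge fits the description, so I'll confirm it in a crop and measure.

```bash
cat > h.py <<'E'
import numpy as np,cv2
def ray(f,uv,z):
    uv=np.atleast_2d(uv).astype(float)
    d=np.c_[(uv[:,0]-f["cx"])/f["fx"],(uv[:,1]-f["cy"])/f["fy"],np.ones(len(uv))]@f["R"]
    c=-f["R"].T@f["t"]
    return (c+d*((z-c[2])/d[:,2])[:,None])[:,:2]
def rect(f,mask,z,amin=100):
    out=[]
    for c in cv2.findContours(mask.astype(np.uint8),cv2.RETR_EXTERNAL,cv2.CHAIN_APPROX_NONE)[0]:
        if cv2.contourArea(c)<amin: continue
        r=cv2.minAreaRect(ray(f,c[:,0],z).astype(np.float32)); out.append((c[:,0].mean(0).round(),r))
    return out
E
python3 - <<'E'
import pickle,cv2,numpy as np
from h import *
ims=[]
for n,(a,b,c,d) in(("top",(140,215,240,410)),("side",(195,380,225,345))):
    f=pickle.load(open(n+"0.pkl","rb"));im=f["color"].astype(int)
    m=np.zeros(im.shape[:2],bool);m[a:b,c:d]=1
    sat=im.max(2)-im.min(2);g=im.mean(2)
    br=m&(sat<40)&(g>165); dk=m&(sat<45)&(g>40)&(g<165)
    print(n)
    for z,mm,t in((56,br,"bright"),(50,dk,"dark")):
        for p,r in rect(f,mm,z): print(t,p,np.round(r[0],1),np.round(r[1],1),round(r[2],1),np.round(cv2.boxPoints(r)).tolist())
    ims.append(cv2.cvtColor(f["color"][a:b,c:d],cv2.COLOR_RGB2BGR))
A=cv2.resize(ims[0],None,fx=3,fy=3,interpolation=2);B=cv2.resize(ims[1],None,fx=2.2,fy=2.2,interpolation=2)
o=np.zeros((max(len(A),len(B)),A.shape[1]+B.shape[1],3),np.uint8);o[:len(A),:A.shape[1]]=A;o[:len(B),A.shape[1]:]=B
cv2.imwrite("pics/crop0.png",o);print(o.shape)
E
```

```text
top
bright [371. 183.] [ 534.4 -149.9] [80.2 60. ] 70.4 [[493.0, -178.0], [549.0, -198.0], [576.0, -122.0], [520.0, -102.0]]
bright [298. 175.] [568.4  83.2] [ 60.1 121.2] 1.9 [[536.0, 143.0], [540.0, 22.0], [600.0, 24.0], [596.0, 145.0]]
bright [378. 166.] [ 589.2 -175.4] [146.5  13.4] 81.1 [[571.0, -247.0], [584.0, -249.0], [607.0, -104.0], [594.0, -102.0]]
bright [319. 159.] [619.5  12. ] [224.6  13.5] 80.8 [[595.0, -98.0], [608.0, -100.0], [644.0, 122.0], [631.0, 124.0]]
bright [251. 163.] [603.9 227.8] [ 84.7 166.6] 88.3 [[519.0, 188.0], [686.0, 183.0], [688.0, 268.0], [522.0, 273.0]]
dark [340. 176.] [555.6 -31.2] [426.7 142.7] 81.6 [[454.0, -232.0], [595.0, -253.0], [657.0, 170.0], [516.0, 190.0]]
dark [356. 148.] [ 651.8 -108.4] [49.4 52.9] 88.3 [[625.0, -132.0], [677.0, -134.0], [679.0, -84.0], [626.0, -83.0]]
side
bright [327. 308.] [ 649.9 -129.3] [44.5 37.5] 3.1 [[627.0, -112.0], [629.0, -149.0], [673.0, -147.0], [671.0, -109.0]]
bright [270. 320.] [ 533.6 -149.1] [81.3 60.2] 70.5 [[492.0, -177.0], [548.0, -197.0], [576.0, -121.0], [519.0, -101.0]]
bright [274. 231.] [567.3  84. ] [ 61.2 122.4] 1.8 [[535.0, 144.0], [539.0, 22.0], [600.0, 24.0], [596.0, 146.0]]
bright [336. 207.] [740.7 165.1] [97.9 46.1] 75.1 [[706.0, 124.0], [750.0, 112.0], [776.0, 206.0], [731.0, 218.0]]
bright [296. 261.] [562.9   9. ] [475.6 190.3] 72.8 [[402.0, -190.0], [583.0, -246.0], [724.0, 208.0], [542.0, 264.0]]
dark [326. 312.] [ 649.1 -134. ] [56.2 56.8] 2.1 [[620.0, -107.0], [622.0, -163.0], [678.0, -161.0], [676.0, -105.0]]
dark [283. 294.] [556.  -29.4] [439.2 139.6] 81.4 [[454.0, -236.0], [592.0, -257.0], [658.0, 177.0], [520.0, 198.0]]
(407, 774, 3)
```

View pics/crop0.png

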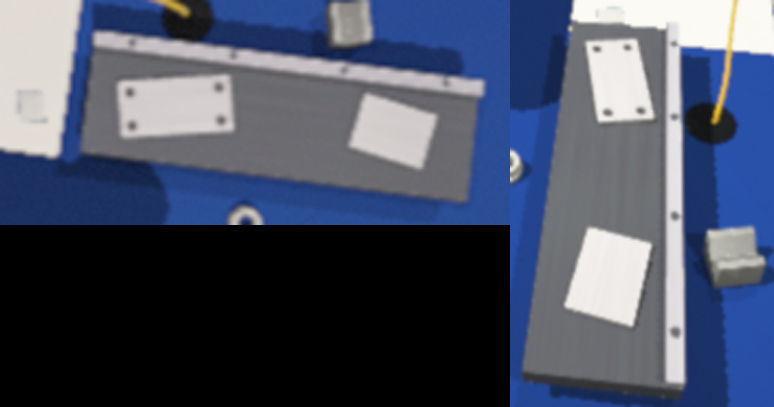

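The crop confirms it: the plate with four corner holes is at crop (175,105), nearer the left end, and the plain blank is at crop (393,130). Next is the ledge frame and the move numbers.

```bash
cat >> h.py <<'E'
def sub(g,i0,i1,th):  # first crossing of th along g from i0 to i1
    for i in range(i0,i1):
        if (g[i]-th)*(g[i+1]-th)<=0 and g[i]!=g[i+1]: return i+(th-g[i])/(g[i+1]-g[i])
def line(P):
    P=np.array(P,np.float32);v=cv2.fitLine(P,cv2.DIST_HUBER,0,.01,.01).ravel()
    n=np.array([-v[1],v[0]]);return v[2:],v[:2],np.abs((P-v[2:])@n).mean()
E
python3 - <<'E'
import pickle
from h import *
from rig import bot
from scipy.spatial.transform import Rotation as Ro
f=pickle.load(open("top0.pkl","rb"));im=f["color"].astype(float);S=im.max(2)-im.min(2)
far=[];near=[]
for c in list(range(275,292))+list(range(314,342))+list(range(368,397)):
    r0=int(153+(c-271)*.125)
    r=sub(S[:,c],r0-6,r0+4,60)
    if r: far.append(ray(f,(c,r),62)[0])
    r0=int(191+(c-267)*.127)
    r=sub(S[:,c],r0-5,r0+6,60)
    if r: near.append(ray(f,(c,r),50)[0])
L=[];Rr=[]
for r in range(162,187):
    c=sub(S[r],262,275,60)
    if c: L.append(ray(f,(c,r),50)[0])
for r in range(178,202):
    c=sub(S[r],390,406,60)
    if c: Rr.append(ray(f,(c,r),50)[0])
for n,P in(("far",far),("near",near),("L",L),("R",Rr)):
    p,v,e=line(P);print(n,len(P),p.round(1),v.round(3),np.degrees(np.arctan2(v[1],v[0])).round(2),e.round(2))
s=bot.get_state();M=Ro.from_rotvec(s["tcp_rot"]).as_matrix();print(M.round(3))
E
```

```text
far 74 [621.7 -45.2] [0.161 0.987] 80.73 0.42
near 58 [478.1 -71.1] [0.159 0.987] 80.88 0.31
L 25 [572.5 191. ] [0.994 0.109] 6.29 3.13
R 24 [ 514.1 -237.6] [ 0.987 -0.159] -9.13 0.17
[[-0.92   0.392 -0.001]
 [ 0.392  0.92  -0.001]
 [ 0.    -0.001 -1.   ]]
```

>>> {"op": "servo_tool", "data": {"rows": [[[-4,-2.3,0.8,0,0,-0.03,6],[-8,-4.6,1.6,0,0,-0.06,6],[-12,-6.8,2.5,0,0,-0.09,6],[-16,-9,3.3,0,0,-0.12,6],[-20,-11.3,4.2,0,0,-0.15,6],[-24,-13.6,5,0,0,-0.18,6],[-28,-15.8,5.8,0,0,-0.2,6],[-32,-18.1,6.6,0,0,-0.22,6],[-36,-20.3,7.5,0,0,-0.24,6],[-40,-22.6,8.3,0,0,-0.243,6],[-42,-23.7,8.7,0,0,-0.243,6],[-42.7,-24.1,8.9,0,0,-0.243,6],[-42.7,-24.1,8.9,0,0,-0.243,6],[-42.7,-24.1,8.9,0,0,-0.243,6],[-42.7,-24.1,8.9,0,0,-0.243,6],[-42.7,-24.1,8.9,0,0,-0.243,6]]]}}

```text
t: 1.7
eef_pos: [503.8, 94.8, 150.1]
tcp_rot: [0.248, 3.131, 0.0]
contact_force: [-0.6, 0.5, -0.3]
grip_width: 59.7
gripper_force: 0.0
```

>>> {"op": "servo_tool", "data": {"rows": [[[0,0,1.5,0,0,0,6],[0,0,3,0,0,0,6],[0,0,4.5,0,0,0,6],[0,0,6,0,0,0,6],[0,0,7,0,0,0,6],[0,0,8,0,0,0,6],[0,0,8.7,0,0,0,6],[0,0,9.2,0,0,0,6],[0,0,9.5,0,0,0,6],[0,0,9.7,0,0,0,6],[0,0,9.7,0,0,0,6],[0,0,9.7,0,0,0,6]]]}}

```text
t: 2.9
eef_pos: [504.3, 93.9, 53.0]
tcp_rot: [0.251, 3.131, 0.0]
contact_force: [0.3, 0.1, 0.2]
grip_width: 60.0
gripper_force: 0.0
```

```bash
python3 - <<'E'
from rig import bot
import cv2,numpy as np
o=[]
for n,(a,b,c,d) in(("top",(140,220,250,410)),("side",(175,380,195,345))):
    f=bot.grab_frame(n);o.append(cv2.resize(cv2.cvtColor(f["color"][a:b,c:d],cv2.COLOR_RGB2BGR),(400,200) if n=="top" else (400,547),interpolation=2))
w=np.zeros((547,800,3),np.uint8);w[:200,:400]=o[0];w[:,400:]=o[1];cv2.imwrite("pics/a1.png",w)
s=bot.get_state();print(s["t"],s["eef_pos"],s["contact_force"])
E
```

```text
3.0 [504.30470401  93.86513111  52.9565982 ] [ 0.46312661 -0.19309864  0.2773857 ]
```

View pics/a1.png

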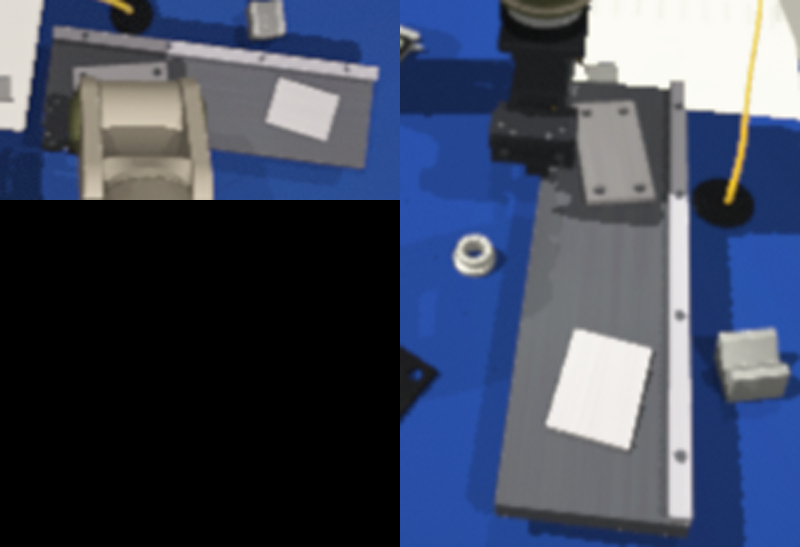

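The picture shows the fingers at the near side of the plate, clear of the ledge at about (540,170) in the side half, with the plate unmoved. Pushing toward the fence now.

>>> {"op": "servo_tool", "data": {"rows": [[[-0.2,0,0,0,0,0,6],[-0.4,0,0,0,0,0,6],[-0.6,0,0,0,0,0,6],[-0.8,0,0,0,0,0,6],[-1,0,0,0,0,0,6],[-1.2,0,0,0,0,0,6],[-1.4,0,0,0,0,0,6],[-1.6,0,0,0,0,0,6],[-1.8,0,0,0,0,0,6],[-2,0,0,0,0,0,6],[-2.2,0,0,0,0,0,6],[-2.4,0,0,0,0,0,6],[-2.6,0,0,0,0,0,6],[-2.8,0,0,0,0,0,6],[-3,0,0,0,0,0,6],[-3.2,0,0,0,0,0,6],[-3.4,0,0,0,0,0,6],[-3.6,0,0,0,0,0,6],[-3.8,0,0,0,0,0,6],[-4,0,0,0,0,0,6]]]}}

```text
t: 5.0
eef_pos: [543.8, 87.5, 52.7]
tcp_rot: [-0.251, -3.131, 0.0]
contact_force: [-0.8, 0.0, 0.6]
grip_width: 60.0
gripper_force: 0.4
```

>>> {"op": "servo_tool", "data": {"rows": [[[-0.1,0,0,0,0,0,6],[-0.2,0,0,0,0,0,6],[-0.3,0,0,0,0,0,6],[-0.4,0,0,0,0,0,6],[-0.5,0,0,0,0,0,6],[-0.6,0,0,0,0,0,6]]]}}

```text
t: 5.6
eef_pos: [549.6, 86.6, 52.7]
tcp_rot: [-0.251, -3.132, -0.0]
contact_force: [-1.3, 0.5, 0.2]
grip_width: 60.3
gripper_force: 0.3
```

>>> {"op": "servo_tool", "data": {"rows": [[[-0.1,0,0,0,0,0,6],[-0.2,0,0,0,0,0,6],[-0.3,0,0,0,0,0,6],[-0.3,0,0,0,0,0,6]]]}}

```text
t: 6.0
eef_pos: [551.4, 86.3, 52.5]
tcp_rot: [-0.25, -3.128, 0.0]
contact_force: [-7.9, 0.4, 3.8]
grip_width: 59.8
gripper_force: 3.5
```

```bash
python3 - <<'E'
from rig import bot
import cv2,numpy as np
f=bot.grab_frame("side");c=cv2.cvtColor(f["color"][190:290,225:325],cv2.COLOR_RGB2BGR)
cv2.imwrite("pics/a2.png",cv2.resize(c,None,fx=5,fy=5,interpolation=2))
s=bot.get_state();print(s["t"],s["eef_pos"],s["contact_force"])
E
```

```text
6.05 [551.45988761  86.25624963  52.58763552] [-7.92164241  0.24763695  4.55292957]
```

View pics/a2.png

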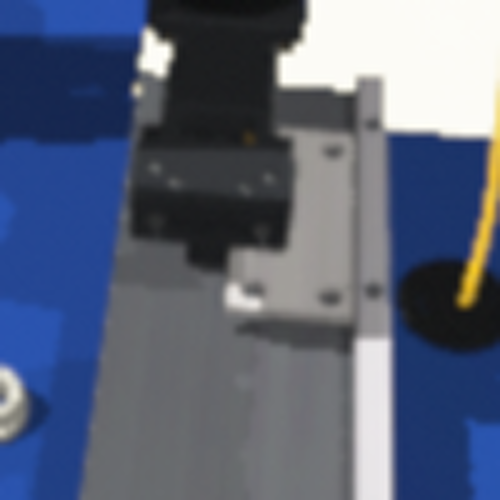

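The plate is flush against the fence: in the crop its far side runs along the fence from (355,135) to (352,322), and the push force has risen to 8 N. Backing off to measure.

>>> {"op": "servo_tool", "data": {"rows": [[[0.5,0,0,0,0,0,6],[1.5,0,0,0,0,0,6],[3,0,-0.5,0,0,0,5],[5,0,-2,0,0,0,4],[7,0,-4,0,0,0,3],[9,0,-6,0,0,0,2],[10,0,-7,0,0,0,1],[10,0,-7,0,0,0,0],[10,0,-7,0,0,0,0],[10,0,-7,0,0,0,0]]]}}

```text
t: 7.05
eef_pos: [454.1, 101.9, 122.1]
tcp_rot: [-0.251, -3.131, 0.0]
contact_force: [-0.8, -0.2, 0.6]
grip_width: 0.3
gripper_force: 0.0
```

```bash
cat >> h.py <<'E'
ex=np.array([.987,-.16]);ey=np.array([.16,.987])
def led(p): p=np.asarray(p);return np.c_[p@ex-549.5,p@ey-58]
E
python3 - <<'E'
from rig import bot
from h import *
s=bot.get_state();print(s["t"],s["eef_pos"],led([s["eef_pos"][:2]]),s["contact_force"],s["grip_width"])
o=[]
for n,(a,b,c,d) in(("side",(170,290,225,325)),("top",(140,215,245,345))):
    f=bot.grab_frame(n);o.append(cv2.resize(cv2.cvtColor(f["color"][a:b,c:d],cv2.COLOR_RGB2BGR),None,fx=4,fy=4,interpolation=2))
    cv2.imwrite(n+"_b.png",cv2.cvtColor(f["color"],cv2.COLOR_RGB2BGR))
    import pickle;pickle.dump(f,open(n+"1.pkl","wb"))
w=np.zeros((480,800,3),np.uint8);w[:,:400]=o[0];w[:300,400:]=o[1];cv2.imwrite("pics/a3.png",w)
E
```

```text
7.05 [454.13682334 101.85436865 122.09108393] [[-117.56365435  115.19215359]] [-0.8433088  -0.19378465  0.56092103] 0.3117068834693582
```

View pics/a3.png

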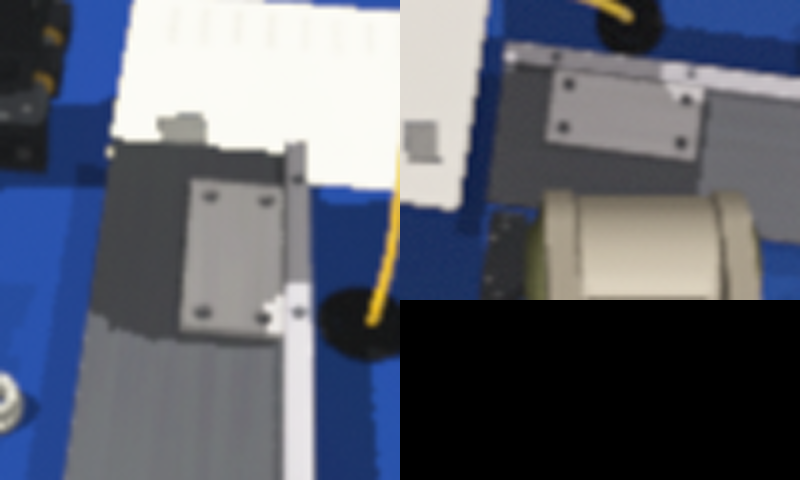

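The plate lies along the fence. Holes are at (569,84), (686,100), (563,127), (680,143) in the top half and at (210,196), (267,201), (203,313), (263,317) in the side half. I'll turn these and the ledge end into positions.

```bash
python3 - <<'E'
from h import *
import pickle
for n,off,h,e in(("top",(245-100.,140),[(569,84),(686,100),(563,127),(680,143)],[(487,203),(497,120),(504,68)]),("side",(225.,170),[(210,196),(267,201),(203,313),(263,317)],[(110,140),(190,149),(282,153)])):
    f=pickle.load(open(n+"1.pkl","rb"))
    cv=lambda p:np.array(p)/4-.4+np.array(off)
    H=led(ray(f,cv(h),56));print(n,H.round(1).tolist(),"c",H.mean(0).round(1)); print("end",led(ray(f,cv(e),50)).round(1).tolist())
E
```

```text
top [[39.8, 156.6], [39.2, 61.0], [4.4, 157.0], [3.8, 61.6]] c [ 21.8 109.1]
end [[-64.3, 210.0], [3.9, 210.6], [47.0, 210.4]]
side [[3.4, 156.0], [39.6, 155.9], [3.6, 59.5], [38.5, 60.7]] c [ 21.3 108. ]
end [[-65.5, 206.6], [-11.7, 204.4], [49.4, 208.0]]
```

>>> {"op": "servo_tool", "data": {"rows": [[[-2,-2,0,0,0,0,0],[-5,-4,0,0,0,0,0],[-8,-6,0,0,0,0,0],[-11,-8.5,0,0,0,0,0],[-13,-10,0,0,0,0,0],[-13.7,-10.3,0,0,0,0,0],[-13.7,-10.3,1.5,0,0,0,0],[-13.7,-10.3,3,0,0,0,0],[-13.7,-10.3,4.5,0,0,0,0],[-13.7,-10.3,5.5,0,0,0,0],[-13.7,-10.3,6.2,0,0,0,0],[-13.7,-10.3,6.6,0,0,0,0],[-13.7,-10.3,6.9,0,0,0,0],[-13.7,-10.3,6.9,0,0,0,0],[-13.7,-10.3,6.9,0,0,0,0]]]}}

```text
t: 8.65
eef_pos: [572.9, -21.5, 54.1]
tcp_rot: [0.251, 3.131, -0.0]
contact_force: [0.3, 0.5, -0.5]
grip_width: 0.4
gripper_force: 0.0
```

>>> {"op": "servo_tool", "data": {"rows": [[[0,0,0.1,0,0,0,0],[0,0.3,0.1,0,0,0,0],[0,0.6,0.1,0,0,0,0],[0,0.9,0.1,0,0,0,0],[0,1.2,0.1,0,0,0,0],[0,1.4,0.1,0,0,0,0],[0,1.6,0.1,0,0,0,0],[0,1.8,0.1,0,0,0,0],[0,2,0.1,0,0,0,0],[0,2.2,0.1,0,0,0,0],[0,2.4,0.1,0,0,0,0],[0,2.6,0.1,0,0,0,0],[0,2.8,0.1,0,0,0,0],[0,3,0.1,0,0,0,0],[0,3.2,0.1,0,0,0,0],[0,3.4,0.1,0,0,0,0],[0,3.6,0.1,0,0,0,0],[0,3.8,0.1,0,0,0,0],[0,4,0.1,0,0,0,0],[0,4.2,0.1,0,0,0,0]]]}}

```text
t: 10.65
eef_pos: [579.4, 20.1, 52.7]
tcp_rot: [0.251, 3.132, -0.0]
contact_force: [-0.0, -0.9, -1.0]
grip_width: 0.5
gripper_force: 0.4
```

>>> {"op": "servo_tool", "data": {"rows": [[[0,0.2,0,0,0,0,0],[0,0.4,0,0,0,0,0],[0,0.6,0,0,0,0,0],[0,0.8,0,0,0,0,0],[0,1,0,0,0,0,0],[0,1.2,0,0,0,0,0],[0,1.4,0,0,0,0,0],[0,1.6,0,0,0,0,0],[0,1.8,0,0,0,0,0],[0,2,0,0,0,0,0],[0,2.2,0,0,0,0,0],[0,2.4,0,0,0,0,0],[0,2.6,0,0,0,0,0],[0,2.8,0,0,0,0,0],[0,3,0,0,0,0,0],[0,3.2,0,0,0,0,0],[0,3.4,0,0,0,0,0],[0,3.6,0,0,0,0,0],[0,3.6,0,0,0,0,0]]]}}

```text
t: 12.55
eef_pos: [585.1, 55.8, 52.7]
tcp_rot: [-0.25, -3.132, -0.0]
contact_force: [-0.7, -0.4, -0.2]
grip_width: 0.3
gripper_force: 0.1
```

```bash
python3 - <<'E'
from rig import bot
from h import *
import pickle
s=bot.get_state();print(s["t"],s["eef_pos"],led([s["eef_pos"][:2]]),s["contact_force"])
o=[]
for n,(a,b,c,d) in(("side",(160,280,225,325)),("top",(140,215,245,345))):
    f=bot.grab_frame(n);o.append(cv2.resize(cv2.cvtColor(f["color"][a:b,c:d],cv2.COLOR_RGB2BGR),None,fx=4,fy=4,interpolation=2))
    pickle.dump(f,open(n+"2.pkl","wb"))
w=np.zeros((480,800,3),np.uint8);w[:,:400]=o[0];w[:300,400:]=o[1];cv2.imwrite("pics/a4.png",w)
E
```

```text
12.55 [585.10792484  55.83004225  52.70804408] [[19.06871506 90.72151967]] [-0.72462603 -0.36792161 -0.23329207]
```

View pics/a4.png

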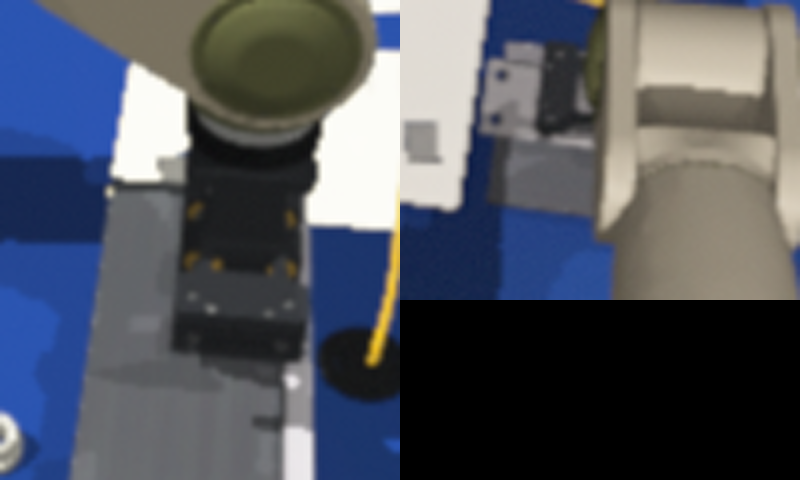

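In the top half the leading holes are at (502,75) and (496,118), so the plate has moved about 53 mm (y ≈ 162). It needs about 18 mm more, then I'll retreat.

>>> {"op": "servo_tool", "data": {"rows": [[[0,0.2,0,0,0,0,0],[0,0.4,0,0,0,0,0],[0,0.6,0,0,0,0,0],[0,0.8,0,0,0,0,0],[0,1,0,0,0,0,0],[0,1.2,0,0,0,0,0],[0,1.4,0,0,0,0,0],[0,1.5,0,0,0,0,0],[0,1.6,0,0,0,0,0],[0,1.7,0,0,0,0,0],[0,1.8,0,0,0,0,0],[0,1.8,0,0,0,0,0]]]}}

```text
t: 13.85
eef_pos: [588.0, 73.4, 52.7]
tcp_rot: [0.251, 3.132, 0.0]
contact_force: [0.0, -0.1, -0.3]
grip_width: 0.8
gripper_force: 0.2
```

>>> {"op": "servo_tool", "data": {"rows": [[[0,-0.4,0,0,0,0,0],[0,-1,0,0,0,0,0],[0,-1.8,-0.5,0,0,0,0],[0,-2,-2,0,0,0,0],[0,-2,-5,0,0,0,0],[2,-3,-8,0,0,0,0],[6,-6,-10,0,0,0,0],[10,-9,-12,0,0,0,0],[14,-12,-13,0,0,0,0],[18,-15,-14,0,0,0,0],[22,-18,-14,0,0,0,0],[24,-20,-14,0,0,0,0],[24,-20,-14,0,0,0,0],[24,-20,-14,0,0,0,0]]]}}

```text
t: 15.25
eef_pos: [319.4, -86.5, 193.8]
tcp_rot: [0.254, 3.129, -0.002]
contact_force: [0.5, 0.0, -0.2]
grip_width: 0.4
gripper_force: 0.0
```

```bash
python3 - <<'E'
from rig import bot
from h import *
import pickle
s=bot.get_state();print(s["t"],s["eef_pos"],led([s["eef_pos"][:2]]),s["contact_force"])
o=[]
for n,(a,b,c,d) in(("side",(160,280,225,325)),("top",(140,215,245,345))):
    f=bot.grab_frame(n);o.append(cv2.resize(cv2.cvtColor(f["color"][a:b,c:d],cv2.COLOR_RGB2BGR),None,fx=4,fy=4,interpolation=2))
    pickle.dump(f,open(n+"3.pkl","wb"))
w=np.zeros((480,800,3),np.uint8);w[:,:400]=o[0];w[:300,400:]=o[1];cv2.imwrite("pics/a5.png",w)
E
```

```text
15.25 [319.38809741 -86.47289596 193.76753888] [[-220.42828451  -92.24665273]] [ 0.49554012  0.04120182 -0.17523332]
```

View pics/a5.png

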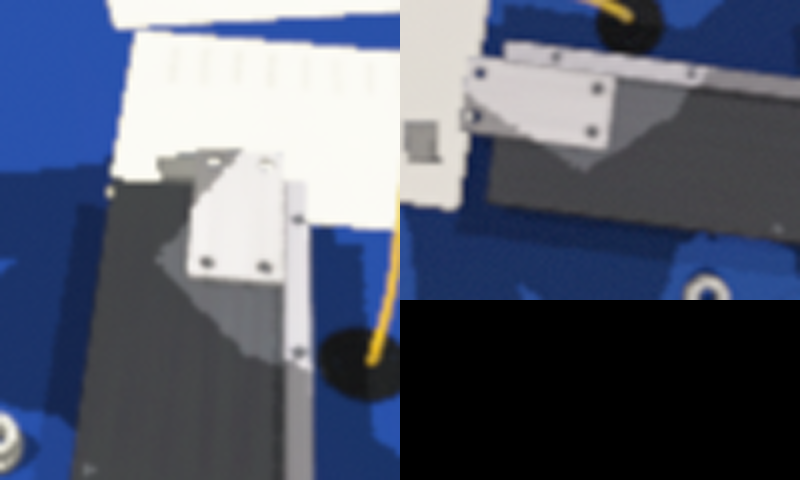

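The plate overhangs the left end. Its holes are at (480,72), (598,89), (475,116), (592,132) in the top half and at (214,161), (266,164), (207,262), (265,267) in the side half.

```bash
python3 - <<'E'
from h import *
import pickle
for n,off,h in(("top",(145.,140),[(480,72),(598,89),(475,116),(592,132)]),("side",(225.,160),[(214,161),(266,164),(207,262),(265,267)])):
    f=pickle.load(open(n+"3.pkl","rb"))
    H=led(ray(f,np.array(h)/4-.4+np.array(off),56));print(n,H.round(1).tolist(),"c",H.mean(0).round(1))
E
```

```text
top [[40.2, 229.4], [38.8, 132.8], [4.0, 228.7], [3.4, 133.2]] c [ 21.6 181. ]
side [[2.9, 227.5], [38.0, 228.8], [2.5, 133.0], [38.6, 133.0]] c [ 20.5 180.6]
```

```bash
python3 -c "
from rig import bot
print(bot.sign_off())"
```

```text
the job is handed in; nothing more can be done
None
```

The plate with holes now lies along the fence and sticks out about 31 mm past the left end of the ledge (the camera readings range from 31 to 35 mm); the hand is clear and the job is handed in, but the sign-off gave no verdict and I did not re-measure the things to be left alone.

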